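# Slide the steps up to the platform gateway

### The job

Push the loose flight of stone steps along the game board with the fingers until its high end stands flush and square against the front of the stone platform, centred on the opening between the two gate posts with no part of its width overlapping a post, so that its landing leads straight through onto the walkway. Slide it only, never lift or tip it: the captain figure on its landing must ride along and stay standing there. Leave everything else on the board where it stands.

Things in the scene. Friction and masses are not known exactly. Their poses are not given: they have to be found in the camera images.
- stair: Loose flight of 3 steps, grey stone, 0.3 kg, 120 (x) by 70 (y) by 36 mm high, flat upright sides. Origin: centre of its underside, on the board top (10 mm above the table, z = 0.010). x points up the flight: low end at -60 mm, high end at +60. From the low end: 28 mm tread 12 mm high, 28 mm tread 24 mm high, 64 mm landing 36 mm high. Slides with dry friction, 1 to 5 N.
- stair_head (a point): Point on the steps: middle of the bottom edge of the high end, 60 mm from the steps' origin along their x. (The steps' centre of mass lies about 9 mm from their origin towards this end.)
- platform: Fixed stone platform, 340 mm wide (y), 150 deep (x), walkway 36 mm above the board. The parapet on its front edge has one opening, 90 mm wide, between two square gate posts 47 mm taller than the walkway. Origin: on the board, at the foot of the flat front face (plane x = 0), mid-opening. x points into the platform, away from the steps; y left along the front face.
- captain: Loose swordsman miniature, 32 mm tall, on a round base 25 mm across and 3 mm thick, 25 g, standing on the landing of the steps. Origin: centre of the underside of its base. It is held by friction alone.
- spear_left: Bystander: spearman miniature, 25 mm round base, 44 mm tall, standing on the board close to the front of the platform, left (+y) of the opening. Origin: centre of the underside of its base.
- spear_right: Bystander: the same spearman miniature, to the right (-y) of the opening. Origin: centre of the underside of its base.
- archer: Bystander: archer miniature, 25 mm round base, 32 mm tall, standing on the platform's walkway. Origin: centre of the underside of its base.
- monster: Bystander: winged monster miniature, 75 mm tall, 50 mm round base, on the board to the right (-y) of the steps. Origin: centre of the underside of its base.
- die: Bystander: ivory die, 18 mm cube, on the board to the left of the steps. Origin: centre of its underside.
- tape: Bystander: pocket tape measure, 66 by 36 by 60 mm tall, on the board well to the right. Origin: centre of its underside.
- cup: Bystander: empty paper cup, 80 mm across, 95 mm tall, on the board well to the left. Origin: centre of its underside.

How it is judged (in metres and radians):
At the end, for the whole second after the job is handed in: Steps flat on the board: middle of the high end within 4 mm of the platform's front face and 10 mm of the middle of the opening (70 mm steps inside the 90 mm opening), square within 0.05 rad; captain upright (0.1 rad) on the landing; both at rest (x of stair_head in the frame of platform above -0.004 m and y of stair_head in the frame of platform between -0.01 and 0.01 m and angle between the x axis of stair and the x axis of platform, either way round below 0.05 rad and angle between stair's own z axis and vertical below 0.03 rad and height (world z) of stair below 0.013 m and linear speed of each of stair, captain below 0.01 m/s and angle between captain's own z axis and vertical below 0.1 rad and z of captain in the frame of stair between 0.033 and 0.039 m and x of captain in the frame of stair below 0.06 m); the robot touches nothing.
It fails at once if the steps are lifted or tipped (their underside rises more than 6 mm above the board, or they tilt more than 0.1 rad) (height (world z) of stair above 0.016 m or angle between stair's own z axis and vertical above 0.1 rad).
It fails at once if the captain is lifted (6 mm or more off the landing) or knocked over (more than 0.4 rad) (z of captain in the frame of stair above 0.042 m or angle between captain's own z axis and vertical above 0.4 rad).
It fails at once if another thing on the board is shifted by more than 15 mm or knocked over (distance of any of spear_left, spear_right, archer, monster, die, tape, cup from where it was at the start of the episode above 0.015 m or angle between any of spear_left, spear_right, archer, monster, tape, cup's own z axis and vertical above 0.4 rad).
It also fails if it takes over 58 s, if anything falls off the work surface, if the arm or the gripper's body presses on something with over 40 N, if the wrist force passes 120 N, or if a joint passes its speed limit or range.

### The arm

A 6-joint arm with a two-finger parallel gripper is mounted at the origin on the work surface. World frame = base frame: x ahead of the robot, y to its left, z up, the work surface at z = 0. Lengths are in mm, angles in rad, forces in N, time in s.
With the tool pointing down it reaches from about 350 to 875 mm from the base axis. Payload 4.2 kg.
Tool frame: the origin (TCP) lies on the centre line of the jaws, within the pads' length; the fingertips stand 17 mm ahead of it and the grasp point (between the pads) lies 2 mm behind it; z points along the fingers, y is the direction in which the jaws open and shut (so a half turn about z gives the same grasp; the last joint's range is limited). The gripper opens to 85 mm and grips with 20 to 120 N. Pads are 22 mm wide; open, the fingers measure 114 mm over their backs; the gripper's body (76 mm by 85 mm) begins 54 mm behind the grasp point. The pads swing forward as they close: fully open they stand 13 mm farther back than shut.
Start: joints at [1.473, 0.385, 0.008, 0, -1.194, -0.259], TCP at [218.266, 585.627, 248.312] pointing down, gripper open.
Joint ranges: [-3.14, 3.14], [-1.21, 2.06], [-1.07, 1.41], [-3.16, 2.05], [-2.99, -0.16], [-3.1, 3.1]. Speed limits (rad/s): [2.79, 2.79, 3.14, 3.14, 3.14, 3.14].

### API

Orientations are given as a rotation vector (axis times angle).
In Python, from bench import robot gives the robot as it stands.
- The arm moves only by the tool drive_tool, never from a script. Its argument "commands" is a list that holds one entry, the list of rows, each a list of 5 numbers: the opening, from 0 (shut) to 1 (fully open), then the shift along the tool's x, y, z in cm, then the turn about the tool's z in rad. A call has exactly 8 rows; each row shifts and turns the commanded pose from where the row before left it, along the tool's axes as they then stand; what a row does not reach is not made up. A row lasts 1/8 s, in which the tool goes at most 62.5 mm and 10.7 degrees, less where a joint would pass 70% of its speed; a pose out of reach is approached as far as the arm can. A call is refused whole if a number of a shift passes 6.25 or a number of a turn 0.188, either way. A call with a gripper value outside its range is refused whole. The fingers move at their own pace and stop on an object; "force" is the grip in N (left out, the last holds). Time passes only in rows, so rows that do not move let the fingers close, or fill a call up. It gives the time, the measured TCP pose, the force and the opening at its end, in the units of the state.
- robot.observe(): the state, without advancing time (a new reading comes with each control period).
- robot.capture(name): name is "scene" or "top" or "wrist"; returns the picture (400x640x3 uint8, red, green, blue); there is no depth.
- robot.camera_model(name): a dict with "mtx" (3x3 intrinsics, pixels), "xyz" and "attitude" of the camera in the world. Camera axes: x right, y up, looking along -z (the intrinsics and any distortion apply to the point x, -y, -z); pixel columns grow to the right and rows downward; lengths in mm; the calibration is good to about 2 mm. A picture is of the moment at which its call begins: read the wrist's pose just before it. camera_model takes no time and is no camera call; for the wrist camera it gives the pose at the moment of the call.
- robot.finish_job(): hands the job in, once; it reports no verdict.
The state is a dict: "time_s": time; "q": joint angles; "qd": joint speeds; "joint_efforts": joint torques, N m; "tool_pos": TCP position; "ee_rot": TCP orientation; "contact_force": force on the tool from outside, world axes, zero at the start; "torque": the same for the moment, N m; "width": opening from 0.0 (shut) to 1.0 (fully open).
Only numpy, scipy, OpenCV 4.12 (cv2) and the standard library are available. Lean on these libraries where they do the work, as an engineer would, in place of code of your own. Each camera call takes 0.05 s, during which the arm holds its last target. There are 200 camera calls.

## Working session

There is one attempt and no reset: what is moved stays moved. The work goes in short steps, Python scripts to look and compute and a tool call to move; the robot and the scene stay as the last step left them, time stands still between calls to the robot, and variables do not carry over. Pictures are saved under pics/ and viewed, about 8 in all and at most 12, crops included, and the job is handed in when it is done.

Besides the shell and the picture viewer there is one more tool, called after "Call:" by a JSON object that holds its "name" and its "arguments". drive_tool: Moves the arm, as the interface text tells. Its arguments: {"type":"object","properties":{"commands":{"type":"array"},"force":{"type":"number"}},"required":["commands"]}

```bash
mkdir -p pics; cat > h.py <<'E'
import numpy as np,cv2
from scipy.spatial.transform import Rotation as R
from bench import robot
def cam(n):
    m=robot.camera_model(n); return m
def rot(a):
    a=np.array(a,float)
    return a if a.shape==(3,3) else R.from_rotvec(a).as_matrix()
def ray(m,uv,z):
    K=np.array(m['mtx']);d=np.linalg.inv(K)@[uv[0],uv[1],1]
    d=rot(m['attitude'])@(d*[1,-1,-1]);c=np.array(m['xyz'],float)
    return c+d*(z-c[2])/d[2]
def proj(m,p):
    q=rot(m['attitude']).T@(np.array(p,float)-np.array(m['xyz']))*[1,-1,-1]
    u=np.array(m['mtx'])@q;return u[:2]/u[2]
E
python3 - <<'E'
from h import *
for n in ['scene','top']:
    print(cam(n)); cv2.imwrite(f'pics/{n}0.png',robot.capture(n)[:,:,::-1])
print(robot.observe())
E
```

```text
{'mtx': array([[474.53667183,   0.        , 320.86661089],
       [  0.        , 474.53667183, 193.25592258],
       [  0.        ,   0.        ,   1.        ]]), 'xyz': array([1074.03464525, -756.2167294 , 1052.41886447]), 'attitude': array([0.74392606, 0.22080471, 0.57772449])}
{'mtx': array([[398.96961628,   0.        , 312.41628331],
       [  0.        , 398.96961628, 201.16285192],
       [  0.        ,   0.        ,   1.        ]]), 'xyz': array([ 304.7502562 ,   15.80220881, 1431.8079436 ]), 'attitude': array([ 0.16847975, -0.14750393, -1.44478457])}
{'time_s': 0.1, 'q': array([ 1.47256859e+00,  3.85487189e-01,  6.74703620e-03, -4.41446388e-04,
       -1.19404934e+00, -2.58598886e-01]), 'qd': array([ 0.00084239, -0.00123141,  0.00378347,  0.00226532,  0.00079298,
        0.00171656]), 'joint_efforts': array([-1.90388027e-04, -3.93318450e+01,  1.88929832e+01,  4.19787437e+00,
       -2.57752472e-03,  9.32815425e-06]), 'tool_pos': array([218.12275582, 585.159861  , 247.31941679]), 'ee_rot': array([ 3.08969168e+00, -5.57426198e-01, -3.91432453e-04]), 'contact_force': array([-0.36836454,  0.57476749, -0.3142605 ]), 'torque': array([-0.00432956,  0.01422573,  0.00387433]), 'width': 0.9977557155875597}
```

View pics/top0.png

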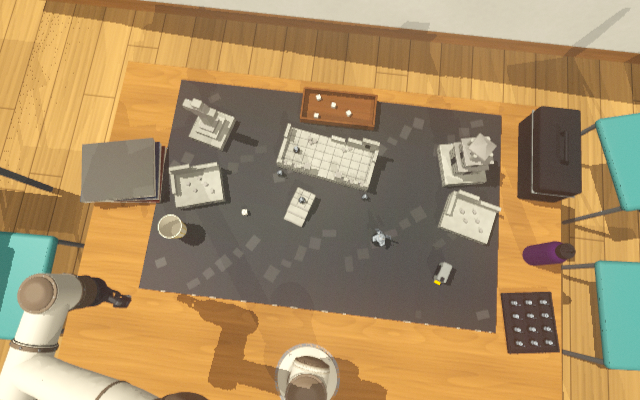

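View pics/scene0.png

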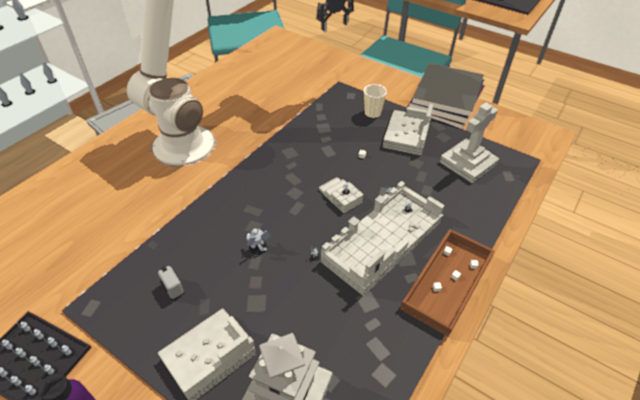

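Top view: stair around (299,207), captain (302,200), platform centre (328,157), spears (281,173) and (365,197), die (245,212), monster (379,239). I'll enlarge these views.

```bash
python3 - <<'E'
from h import *
t=cv2.imread('pics/top0.png')[110:260,225:405]; s=cv2.imread('pics/scene0.png')[160:300,240:460]
a=cv2.resize(t,None,fx=4,fy=4,interpolation=cv2.INTER_CUBIC)
cv2.imwrite('pics/top0c.png',a)
m=cam('top')
for n,uv,z in [('stair',(299,207),40),('capt',(302,200),60),('plat',(328,155),46),('sl',(281,173),20),('sr',(365,197),20),('die',(245,212),20),('mon',(379,239),30)]: print(n,ray(m,uv,z).round())
w=cam('wrist');print(w); o=robot.observe();print(rot(o['ee_rot']).round(3))
E
```

```text
stair [565.  97.  40.]
capt [587.  89.  60.]
plat [767.  17.  46.]
sl [687. 180.  20.]
sr [ 634. -134.   20.]
die [527. 289.  20.]
mon [ 487. -196.   30.]
{'mtx': array([[304.29185094,   0.        , 316.41267128],
       [  0.        , 304.29185094, 195.66423255],
       [  0.        ,   0.        ,   1.        ]]), 'xyz': array([293.5283583 , 558.75230583, 372.37156655]), 'attitude': array([-0.21250617,  0.3014361 , -1.909447  ])}
[[ 0.937 -0.349 -0.001]
 [-0.349 -0.937 -0.002]
 [ 0.     0.002 -1.   ]]
```

View pics/top0c.png

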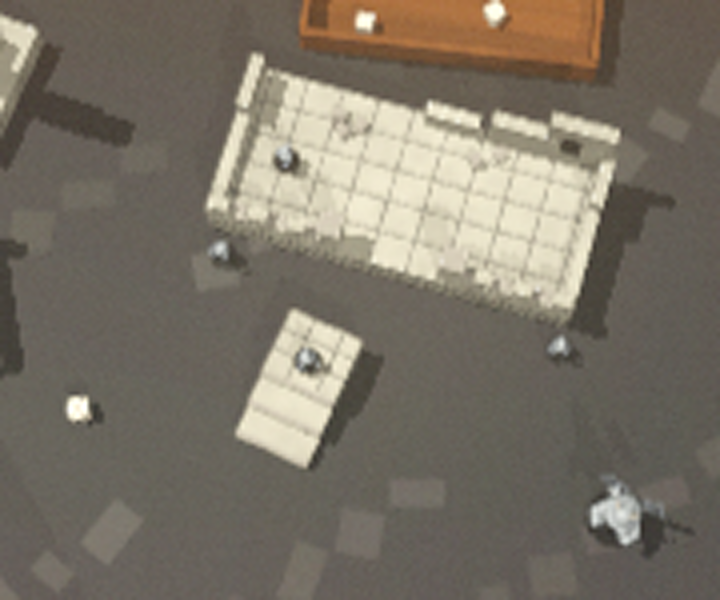

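```bash
python3 - <<'E'
from h import *
m=cam('top')
f=lambda u,v,z: ray(m,(u/4+225,v/4+110),z)
P=lambda a:np.round(a[:2],1)
lo1,lo2,hi1,hi2=f(237,437,22),f(307,468,22),f(295,308,46),f(362,342,46)
print('stair',P(lo1),P(lo2),P(hi1),P(hi2)); a=(hi1+hi2-lo1-lo2)/2;print('yaw',np.arctan2(a[1],a[0]))
o1,o2=f(372,262,46),f(440,278,46);print('opening',P(o1),P(o2))
b1,b2=f(210,215,46),f(570,320,46);d=b1-b2;print(P(b1),P(b2),'platyaw',np.arctan2(d[1],d[0])-np.pi/2)
w=cam('wrist');o=robot.observe();T=rot(o['ee_rot'])
print('cam in tool',(T.T@(np.array(w['xyz'])-o['tool_pos'])).round(1),'axes',(T.T@rot(w['attitude'])).round(3))
E
```

```text
stair [517.7 144.8] [497.5  79.2] [635.8 106.9] [612.1  43.7]
yaw -0.3053263288464222
opening [686.4  43.6] [678.9 -18.7]
[712.5 194.2] [ 654.4 -138.1] platyaw -0.1730917977108244
cam in tool [  79.9   -1.4 -125. ] axes [[ 0.     0.951  0.31 ]
 [ 1.    -0.    -0.   ]
 [-0.     0.31  -0.951]]
```

Call:
{"name": "drive_tool", "arguments": {"commands": [[[1,3.6,2.2,0,0],[1,3.6,2.2,0,0],[1,3.6,2.2,0,0],[1,3.6,2.2,0,0],[1,3.6,2.2,0,0],[1,3.6,2.2,0,0],[1,3.6,2.2,0,0],[1,3.6,2.2,0,0]]], "force": 20}}

```text
time_s: 1.1
tool_pos: [427.1, 318.8, 248.0]
ee_rot: [3.091, -0.557, -0.001]
contact_force: [0.9, 1.3, 0.9]
width: 0.999
```

Call:
{"name": "drive_tool", "arguments": {"commands": [[[1,3.6,2.2,0,0],[1,3.6,2.2,0,0],[1,3.6,2.2,0,0],[1,3.6,2.2,0,0],[1,3.6,2.2,0,0],[1,3.6,2.2,0,0],[1,3.0,2.2,0,0],[1,0,0,0,0]]]}}

```text
time_s: 2.1
tool_pos: [604.0, 87.9, 247.2]
ee_rot: [3.09, -0.563, -0.002]
contact_force: [0.1, 0.5, -1.1]
width: 1.0
```

```bash
python3 - <<'E'
from h import *
o=robot.observe();m=cam('wrist');im=robot.capture('wrist')[:,:,::-1]
cv2.imwrite('pics/w1.png',im);import pickle;pickle.dump((o,m),open('w1.pkl','wb'))
print(o['tool_pos'],o['ee_rot'],o['time_s'],o['contact_force'])
cv2.imwrite('pics/w1v.png',cv2.resize(im,(800,500),interpolation=cv2.INTER_CUBIC))
E
```

```text
[603.97086405  87.88376563 247.18623473] [ 3.08985525e+00 -5.63173169e-01 -2.39366043e-03] 2.1 [ 0.07467602  0.46518211 -1.06293594]
```

View pics/w1v.png

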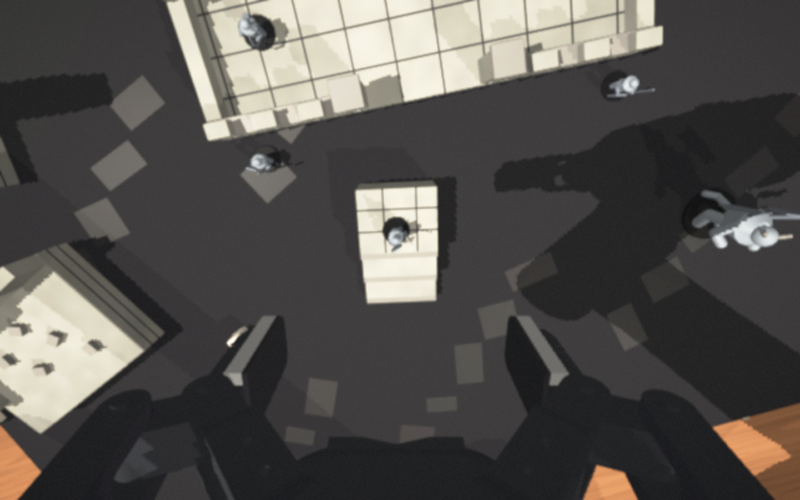

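Wrist view: stair landing corners near (356,188),(437,186), low end near (367,303),(436,301), captain (397,232), opening between posts around (368..495, ~95). I'll enlarge the middle for precise corners.

```bash
python3 - <<'E'
import cv2
im=cv2.imread('pics/w1.png')
c=im[40:250,240:440]  # full px
a=cv2.resize(im[45:145,240:440],None,fx=4,fy=3*4//3,interpolation=cv2.INTER_CUBIC)
b=cv2.resize(im[143:245,240:440],None,fx=4,fy=2,interpolation=cv2.INTER_CUBIC)[:200]
cv2.imwrite('pics/w1a.png',cv2.vconcat([a,b]))
E
```

```text
(no output)
```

View pics/w1a.png

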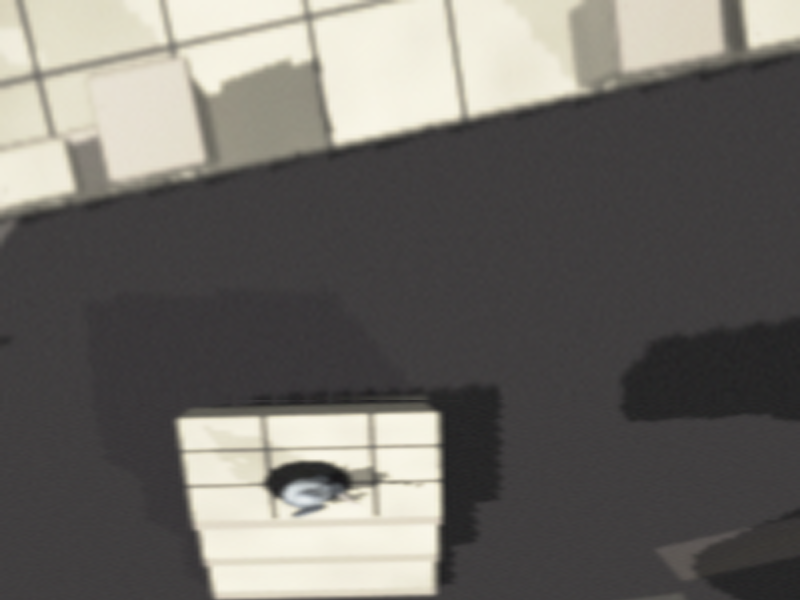

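```bash
cat > pl.py <<'E'
from h import *
def yaw(a): return np.arctan2(a[1],a[0])
def rel(p,o,y): 
    d=np.array(p[:2])-o[:2]; c,s=np.cos(y),np.sin(y); return np.array([c*d[0]+s*d[1],-s*d[0]+c*d[1]])
E
python3 - <<'E'
from pl import *; import pickle
o,m=pickle.load(open('w1.pkl','rb'))
q=lambda u,v,z: ray(m,(u/4+240,v/4+45 if v<400 else (v-400)/2+143),z)
A,B,A0,B0=q(205,163,93),q(618,70,93),q(107,182,93),q(728,50,93)
print('gap',np.linalg.norm(A-B)); d=A0-B0; py=yaw(d)-np.pi/2; po=(A+B)/2; print('plat',po,py, 'gap yaw',yaw(A-B)-np.pi/2)
e1,e2=q(0,220,46),q(800,62,46); print('front edge walkway yaw',yaw(e1-e2)-np.pi/2, rel(e1,po,py),rel(e2,po,py))
h1,h2,l1,l2=q(178,417,46),q(440,410,46),q(215,598,22),q(438,594,22)
print('w',np.linalg.norm(h1-h2),np.linalg.norm(l1-l2),'len',np.linalg.norm(((h1+h2-l1-l2)/2)[:2]))
print(h1,h2,l1,l2)
H=(h1+h2)/2;L=(l1+l2)/2;sy=yaw(H-L)
print('yaws',sy,yaw(h1-h2)-np.pi/2,yaw(l1-l2)-np.pi/2)
print('head',H,'low',L,'head in plat',rel(H,po,py),'cap',rel(q(310,487,48),(H+L)/2,sy))
t=cam('top')
print('top view pred',[(np.array(proj(t,p))-[225,110])*4 for p in (h1,h2,l1,l2,A,B)])
E
```

```text
gap 89.590629407422
plat [688.11668052  33.70071095  93.        ] -0.1636357527683716 gap yaw -0.15227495663440216
front edge walkway yaw -0.17639469882691672 [ -1.55550581 102.42709539] [  -4.14888763 -100.82175284]
w 70.48271541812265 70.99114141855802 len 120.60549310788281
[638.3588728  112.69538227  46.        ] [617.07629009  45.50263827  46.        ] [524.13688082 149.80360205  22.        ] [501.73354727  82.44016386  22.        ]
yaws -0.3120129447301009 -0.3067423317559681 -0.3210670717290456
head [627.71758145  79.09901027  46.        ] low [512.93521405 116.12188296  22.        ] head in plat [-66.98793504  34.95244354] cap [19.77870942  1.58528587]
top view pred [array([288.88713589, 304.53075761]), array([360.68444607, 336.39294034]), array([232.44483965, 429.2403146 ]), array([303.96384855, 462.86012418]), array([334.61786867, 233.65397559]), array([433.8922055 , 260.37986084])]
```

Call:
{"name": "drive_tool", "arguments": {"commands": [[[1,-1.7,0.1,0,0],[1,-1.7,0.1,0,0],[1,-1.7,0.1,0,0],[1,-1.6,0.1,2,-0.049],[1,0,0,4,0],[1,0,0,4,0],[1,0,0,4,0],[1,0,0,3,0]]]}}

```text
time_s: 3.15
tool_pos: [537.9, 110.1, 76.9]
ee_rot: [3.104, -0.48, -0.002]
contact_force: [-0.5, 0.5, 0.6]
width: 1.001
```

Call:
{"name": "drive_tool", "arguments": {"commands": [[[1,0,0,1.2,0],[1,0,0,0.5,0],[1,0,0,0,0],[1,0,0,0,0],[1,0,0,0,0],[1,0,0,0,0],[1,0,0,0,0],[1,0,0,0,0]]]}}

```text
time_s: 4.15
tool_pos: [539.2, 109.5, 61.3]
ee_rot: [-3.104, 0.482, -0.0]
contact_force: [0.4, -0.1, -0.7]
width: 1.001
```

```bash
python3 - <<'E'
from h import *
o=robot.observe();im=robot.capture('wrist')[:,:,::-1]
print(o['tool_pos'],o['ee_rot'],o['time_s'],o['contact_force'])
cv2.imwrite('pics/w2v.png',cv2.resize(im,(800,500),interpolation=cv2.INTER_CUBIC))
E
```

```text
[539.21691546 109.51669332  61.33389433] [-3.10444061e+00  4.81666238e-01 -5.22764250e-05] 4.15 [ 0.43631789 -0.08676822 -0.68066921]
```

View pics/w2v.png

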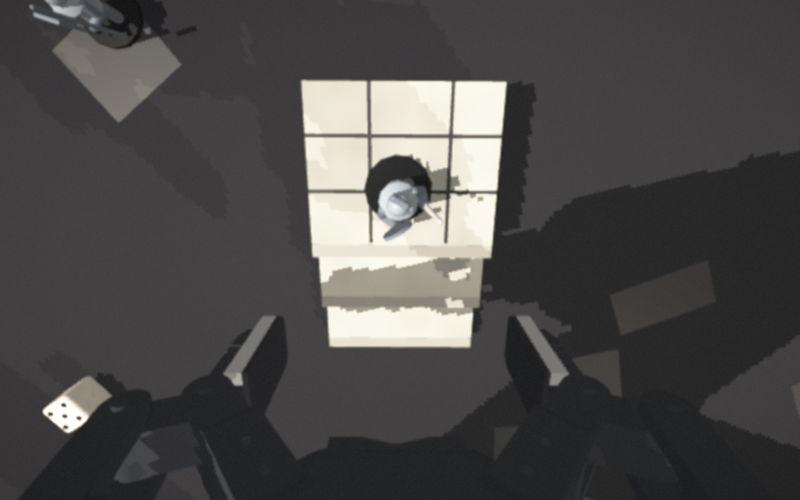

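Jaws are centred over the stair (mid x≈400, pads at 265/520, square to it). Descending.

Call:
{"name": "drive_tool", "arguments": {"commands": [[[1,0,0,1,0],[1,0,0,1,0],[1,0,0,0.5,0],[1,0,0,0.3,0],[1,0,0,0.2,0],[1,0,0,0,0],[1,0,0,0,0],[1,0,0,0,0]]]}}

```text
time_s: 5.2
tool_pos: [539.3, 109.6, 31.6]
ee_rot: [-3.104, 0.482, -0.001]
contact_force: [-0.1, -0.1, 1.3]
width: 1.001
```

Call:
{"name": "drive_tool", "arguments": {"commands": [[[1,0,0,0.1,0],[1,0,0,0.1,0],[1,0,0,0.1,0],[1,0,0,0.1,0],[1,0,0,0.1,0],[1,0,0,0,0],[1,0,0,0,0],[1,0,0,0,0]]]}}

```text
time_s: 6.2
tool_pos: [539.2, 109.6, 26.4]
ee_rot: [-3.104, 0.482, -0.0]
contact_force: [0.7, -0.6, 0.0]
width: 1.001
```

Call:
{"name": "drive_tool", "arguments": {"commands": [[[0.95,0,0,0.1,0],[0.9,0,0,0,0],[0.88,0,0,0,0],[0.86,0,0,0,0],[0.84,0,0,0,0],[0.82,0,0,0,0],[0.81,0,0,0,0],[0.8,0,0,0,0]]], "force": 20}}

```text
time_s: 7.2
tool_pos: [538.8, 109.1, 25.6]
ee_rot: [3.104, -0.482, -0.001]
contact_force: [-2.1, -3.1, 4.7]
width: 0.813
```

Call:
{"name": "drive_tool", "arguments": {"commands": [[[0.77,0,0,0,0],[0.75,0,0,0,-0.01],[0.75,0,0,0,-0.02],[0.75,0,0,0,-0.03],[0.75,0,0,0,-0.03],[0.75,0,0,0,-0.03],[0.75,0,0,0,-0.02],[0.75,0,0,0,0]]]}}

```text
time_s: 8.2
tool_pos: [539.5, 109.8, 25.6]
ee_rot: [-3.131, 0.261, -0.001]
contact_force: [-1.9, -2.1, 5.1]
width: 0.81
```

Call:
{"name": "drive_tool", "arguments": {"commands": [[[0.75,0.1,0.1,0,0],[0.75,0.2,0.2,0,0],[0.75,0.4,0.3,0,0],[0.75,0.5,0.4,0,0],[0.75,0.5,0.4,0,0],[0.75,0.5,0.4,0,0],[0.75,0.3,0.2,0,0],[0.75,0.1,0.1,0,0]]]}}

```text
time_s: 9.2
tool_pos: [562.1, 85.1, 25.6]
ee_rot: [-3.129, 0.262, -0.002]
contact_force: [-3.2, 3.3, 5.3]
width: 0.815
```

```bash
python3 - <<'E'
from h import *
import pickle
o=robot.observe();m=cam('wrist');im=robot.capture('wrist')[:,:,::-1]
pickle.dump((o,m),open('w3.pkl','wb'))
print(o['tool_pos'],o['ee_rot'],o['time_s'],o['contact_force'])
cv2.imwrite('pics/w3v.png',cv2.resize(im,(800,500),interpolation=cv2.INTER_CUBIC))
E
```

```text
[562.088694    85.13080568  25.62292044] [-3.12949600e+00  2.62064492e-01 -2.23736878e-03] 9.2 [-3.17912808  3.28417112  5.34091655]
```

View pics/w3v.png

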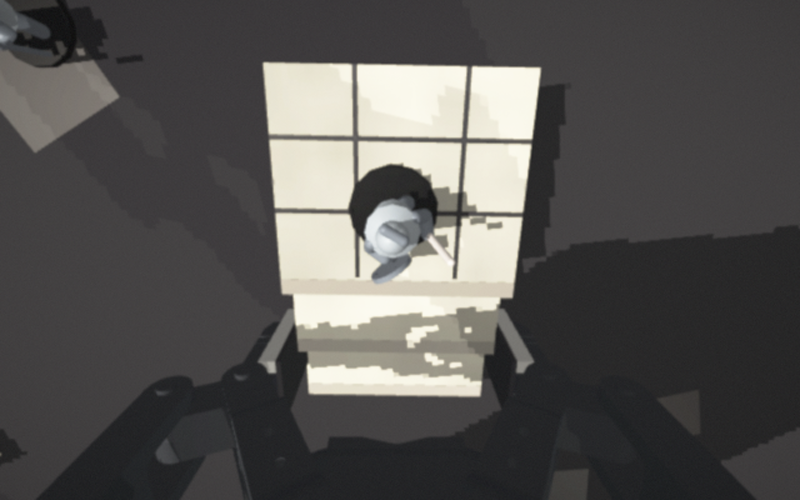

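Captain upright on the landing, pads at the sides of the second tread; landing corners (264,62),(541,68), low end (309,394),(481,396) in the 1.25x picture — stair lags about 0.02 rad.

```bash
python3 - <<'E'
from pl import *; import pickle
o,m=pickle.load(open('w3.pkl','rb'))
q=lambda u,v,z: ray(m,(u/1.25,v/1.25),z)
h1,h2,l1,l2=q(264,62,46),q(541,68,46),q(309,394,22),q(481,396,22)
H=(h1+h2)/2;L=(l1+l2)/2
print(np.linalg.norm(h1-h2),np.linalg.norm(l1-l2),np.linalg.norm((H-L)[:2]))
print('yaw',yaw(H-L),yaw(h1-h2)-np.pi/2,yaw(l1-l2)-np.pi/2)
po=np.array([688.1,33.7])
for y in(-.164,-.17,-.176): print(y,rel(H,po,y),rel(L,po,y))
print('TCP from head in stair frame',rel(o['tool_pos'],H,yaw(H-L)))
E
```

```text
69.55741591930145 70.20531052837212 119.72869007183908
yaw -0.18356161889903266 -0.186489889536942 -0.17983311958524717
-0.164 [-39.30082722  29.24023969] [-159.00661051   31.58217733]
-0.17 [-39.47556019  29.00390981] [-159.19324033   30.62757491]
-0.176 [-39.64887205  28.76653581] [-159.37413921   29.6718699 ]
TCP from head in stair frame [-93.4168291   -0.90030733]
```

Call:
{"name": "drive_tool", "arguments": {"commands": [[[0.75,0.1,0.1,0,0],[0.75,0.3,0.3,0,0],[0.75,0.5,0.5,0,0],[0.75,0.7,0.6,0,0],[0.75,0.7,0.6,0,0],[0.75,0.6,0.5,0,0],[0.75,0.3,0.3,0,-0.01],[0.75,0.1,0.1,0,-0.01]]]}}

```text
time_s: 10.25
tool_pos: [589.3, 49.6, 25.6]
ee_rot: [-3.132, 0.232, -0.001]
contact_force: [-4.5, 4.7, 6.4]
width: 0.814
```

```bash
python3 - <<'E'
from h import *
import pickle
o=robot.observe();m=cam('wrist');im=robot.capture('wrist')[:,:,::-1]
pickle.dump((o,m),open('w4.pkl','wb'))
print(o['tool_pos'],o['ee_rot'],o['time_s'],o['contact_force'],o['width'])
cv2.imwrite('pics/w4v.png',cv2.resize(im,(800,500),interpolation=cv2.INTER_CUBIC))
E
```

```text
[589.25170688  49.55201473  25.59840698] [-3.13247099e+00  2.31648851e-01 -6.59987066e-04] 10.25 [-4.47503282  4.73176967  6.35920912] 0.814090487242588
```

View pics/w4v.png

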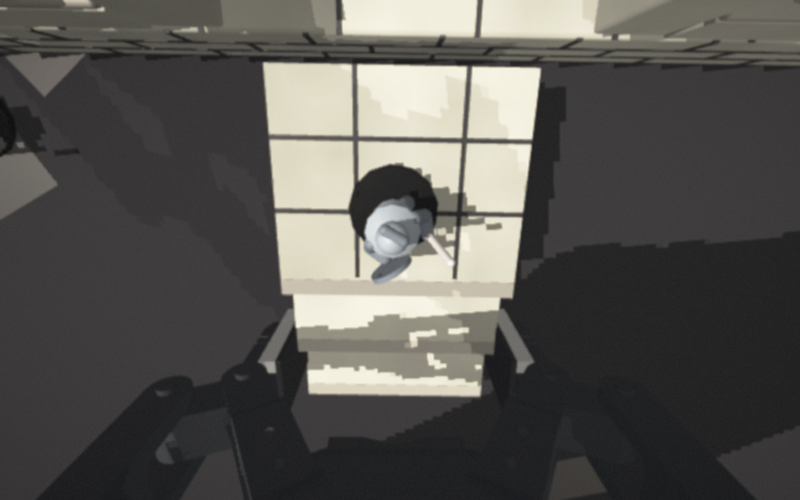

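```bash
python3 - <<'E'
from pl import *; import pickle
o,m=pickle.load(open('w4.pkl','rb'))
q=lambda u,v,z: ray(m,(u/1.25,v/1.25),z)
h1,h2,l1,l2=q(264,62,46),q(541,68,46),q(309,394,22),q(481,396,22)
H=(h1+h2)/2;L=(l1+l2)/2;po=np.array([688.1,33.7])
e1,e2=q(0,33,46),q(800,40,46)
print('stair yaw',yaw(H-L),yaw(h1-h2)-np.pi/2)
b1,b2=q(0,52,10),q(800,66,10);print('base edge yaw',yaw(b1-b2)-np.pi/2)
for y in(-.164,-.17,-.176): print(y,rel(H,po,y),rel(b1,po,y),rel(b2,po,y))
y=-.168;c,s=np.cos(y),np.sin(y)
for yy in(45,-45):
  for z in(46,93):
    p=[po[0]-s*yy,po[1]+c*yy,z];print(yy,z,proj(m,p)*1.25)
print('post foot from image y:',rel(q(220,30,46),po,y),rel(q(597,38,46),po,y))
E
```

```text
stair yaw -0.16395574790256842 -0.1669309823326388
base edge yaw -0.16307481985024408
-0.164 [-6.65798001  0.40920676] [ -0.36711962 134.46982205] [-1.18679076e-01 -1.34062179e+02]
-0.17 [-6.66031539  0.36925176] [ -1.17392711 134.46519889] [   0.68569131 -134.06047761]
-0.176 [-6.662411    0.32928346] [ -1.98069233 134.45573501] [   1.490037   -134.05395041]
45 46 [221.23238797  30.99351969]
45 93 [ 60.06392213 -52.05012123]
-45 46 [587.84120583  39.53990706]
-45 93 [763.41577411 -34.76356149]
post foot from image y: [ 0.21032563 45.27520312] [  0.38434518 -47.19080438]
```

Stair is 6.7 mm short, centred within ~1 mm, square within ~0.005 rad. Sliding it up to the face.

Call:
{"name": "drive_tool", "arguments": {"commands": [[[0.75,0.1,0,0,0],[0.75,0.2,0,0,0],[0.75,0.2,0,0,0],[0.75,0.1,0,0,0],[0.75,0.1,0,0,0],[0.75,0.1,0,0,0],[0.75,0,0,0,0],[0.75,0,0,0,0]]]}}

```text
time_s: 11.3
tool_pos: [595.6, 47.7, 25.6]
ee_rot: [3.132, -0.232, -0.004]
contact_force: [-6.5, 1.5, 9.9]
width: 0.814
```

Call:
{"name": "drive_tool", "arguments": {"commands": [[[0.75,0.1,0,0,0],[0.75,0.05,0,0,0],[0.75,0.05,0,0,0],[0.75,0,0,0,0],[0.75,0,0,0,0],[0.75,0,0,0,0],[0.75,0,0,0,0],[0.75,0,0,0,0]]]}}

```text
time_s: 12.3
tool_pos: [595.7, 47.6, 25.6]
ee_rot: [3.132, -0.234, -0.01]
contact_force: [-10.1, 2.8, 13.0]
width: 0.814
```

Call:
{"name": "drive_tool", "arguments": {"commands": [[[0.75,-0.1,0,0,0],[0.8,0,0,0,0],[0.83,0,0,0,0],[0.86,0,0,0,0],[0.9,0,0,0,0],[1,0,0,0,0],[1,0,0,0,0],[1,0,0,0,0]]]}}

```text
time_s: 13.3
tool_pos: [597.8, 48.1, 25.3]
ee_rot: [-3.133, 0.232, -0.0]
contact_force: [-0.6, 0.6, -0.9]
width: 0.998
```

Call:
{"name": "drive_tool", "arguments": {"commands": [[[1,0,0,-0.5,0],[1,0,0,-1,0],[1,0,0,-2,0],[1,0,0,-3,0],[1,-1,0,-4,0],[1,-1,0,-4,0],[1,-1,0,-4,0],[1,0,0,0,0]]]}}

```text
time_s: 14.3
tool_pos: [569.5, 53.1, 215.4]
ee_rot: [-3.13, 0.23, -0.014]
contact_force: [0.0, 0.4, -1.7]
width: 1.0
```

```bash
python3 - <<'E'
from h import *
import pickle
o=robot.observe();m=cam('wrist');im=robot.capture('wrist')[:,:,::-1]
pickle.dump((o,m),open('w5.pkl','wb'))
print(o['tool_pos'],o['ee_rot'],o['time_s'],o['contact_force'],o['width'])
cv2.imwrite('pics/w5.png',im)
cv2.imwrite('pics/w5v.png',cv2.resize(im[0:300,120:520],(800,600),interpolation=cv2.INTER_CUBIC))
E
```

```text
[569.52564623  53.06238429 215.43665147] [-3.12974071  0.23028668 -0.01416258] 14.3 [ 0.03860393  0.36248405 -1.73993706] 1.0003292950000515
```

View pics/w5v.png

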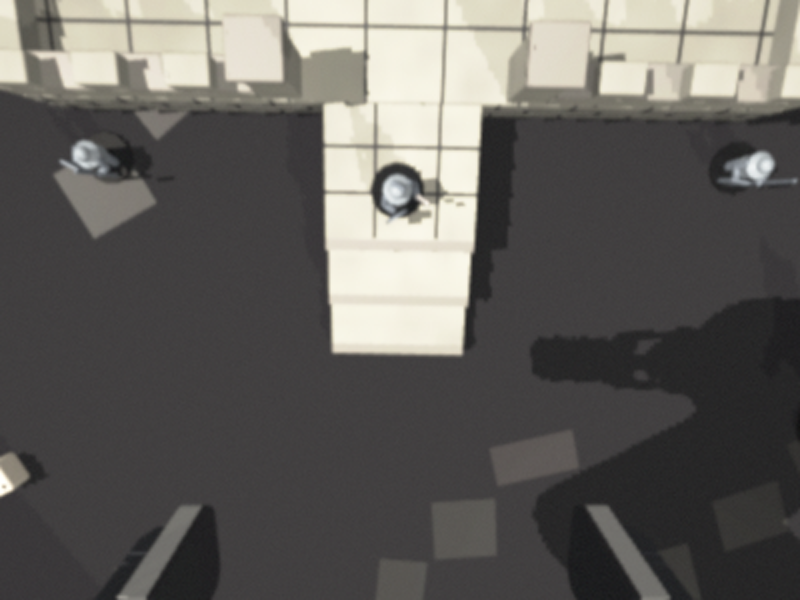

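Flight appears flush: walkway/landing join at (322,104)–(482,104), no dark gap; post-top inner corners (283,80),(528,86); captain upright at (398,190); both spearmen standing. Quantifying.

```bash
python3 - <<'E'
from pl import *; import pickle
o,m=pickle.load(open('w5.pkl','rb'))
q=lambda u,v,z: ray(m,(u/2+120,v/2),z)
A,B=q(283,81,93),q(528,87,93);A0,B0=q(227,80,93),q(588,88,93)
l1,l2=q(332,353,22),q(464,355,22);L=(l1+l2)/2
e1,e2=q(0,88,46),q(800,114,46)
s1,s2=q(322,104,46),q(482,105,46);H=(s1+s2)/2
po=(A+B)/2;print('po',po,np.linalg.norm(A-B),'plat yaw',yaw(A-B)-np.pi/2,yaw(A0-B0)-np.pi/2)
print('stair yaw',yaw(l1-l2)-np.pi/2,yaw(H-L),'len',np.linalg.norm((H-L)[:2]),'w',np.linalg.norm(l1-l2),np.linalg.norm(s1-s2))
for p in(po[:2],np.array([688.1,33.7])): print('head',rel(H,p,-.166),'low',rel(L,p,-.166))
E
```

```text
po [687.30299067  32.5513793   93.        ] 90.37772317593188 plat yaw -0.16914544141329912 -0.1670401875730385
stair yaw -0.16104332974061664 -0.15766219722252772 len 119.63540511402948 w 71.22571285456006 70.82875794888795
head [-0.56352277  0.81542663] low [-120.19476944   -0.18205822]
head [-1.15977954 -0.44910144] low [-120.79102621   -1.44658629]
```

```bash
python3 - <<'E'
from h import *
print(robot.finish_job(), robot.observe()['time_s'])
E
```

```text
the job is handed in; nothing more can be done
the job is handed in; nothing more can be done
```

The steps now stand against the platform front, centred on the opening, and the job is handed in. I held the flight lightly by its sides (20 N) and slid it, turning it about 0.15 rad and moving it about 67 mm forward and 35 mm to the right. I gripped it by the sides and did not push from behind. I stopped when the platform resisted: the tool no longer advanced and the push rose to about 10 N. Then I let go and raised the arm clear.

**Last checks, from the wrist picture after release at about 14 s of 58 s:**
- **Flush:** the head is about 1 mm from the front face (limit 4 mm), and the picture shows no gap.
- **Centred:** the head is within about 1 mm of the middle of the opening (limit 10 mm), clear of both posts.
- **Square:** the steps are within about 0.01 rad of the platform (limit 0.05 rad).
- **Captain:** it is upright on the landing.
- **Other pieces:** both spearmen are standing. I did not re-measure the other bystanders, but the fingers and arm passed clear of them and I saw no sign of contact.

The readings of the platform's angle differed by about 0.01 rad between pictures, which is within tolerance. No check failed; the hand-in gives no verdict.

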